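Hold a bottle holder against its sprung wall socket

TASK

Pick up the steel bottle holder by its stem, pass its orange mounting plate under the front wire of the empty white cradle without knocking the wire, and press the plate squarely and centrally, level and clear of the counter, against the blue sprung pad so that a colleague can drive the screws. Push steadily with about 10 N, which sinks the pad about 10 mm, never so hard that the pad bottoms out; finish while still gripping and pressing, and do not let go. Leave the bottle, the jar and the carton where they stand.

Things in the scene. Friction and masses are not known exactly. Their poses are not given: they have to be found in the camera images.
- holder: Loose bottle holder, 0.25 to 0.5 kg, standing level. Origin: underside, below the middle of the plate's flat face; x out of that face (pressing direction), z up. mm: orange plate 90 (y) x 60 (z), x -8 to 0, z 0 to 60; steel stem 14 wide, 16 high, x -200 to -8, centred at z 30; steel open cup at the end, 74 diameter, 50 high, centre x -233. Balances near x -140.
- holder_grip (a point): Point on the holder's stem to grip: the stem's centre line at x = -145 mm, y = 0, z = 30 mm in the holder's frame; axes as the holder's. The stem is 14 mm wide there; pinch it across y from above.
- socket: Fixed light grey stone upstand, 260 wide (y), 100 high, 30 thick (x), with a white housing 100 x 70 mm, centre 60 up, front at x -40. Origin: middle of the upstand's underside, on the counter; x points into the socket (direction to press), z up. It may be turned. Well placed, the holder has the same heading and its origin lies at y 0, z 30 mm in this frame.
- pad: Blue sprung pad before the socket housing, 70 wide (y) x 50 high x 8 mm thick. Origin: centre of its front face, 60 mm above the counter; axes as the socket's. Unpressed its face is at x -62 mm in the socket's frame; it moves only along +x, against a spring of 1 N per mm without preload, and bottoms out at 18 mm.
- cradle: Fixed empty white wire cradle (8 mm wire) above the socket: a level open rectangle at 130 mm height (underside 126), front wire along y at x -132 mm in the socket's frame, side wires along x at y +-115 mm, back to the upstand. Nothing stands below the front wire. Origin and axes are the socket's.
- holder_cup (a point): Centre of the underside of the holder's cup: x = -233 mm, y = 0, z = 0 in the holder's frame; rests on the counter at the start (the grey counter top is at height 0).
- green_bottle: Bystander: green closed bottle with a blue cap, 64 diameter, 170 high, origin at its underside.
- amber_jar: Bystander: amber closed jar with a white lid, 64 diameter, 110 high, origin at its underside.
- carton: Bystander: small cardboard carton 80 x 100 x 50 high, origin at its underside.

How it is judged:
By the outcome, as a careful person would: the job done as asked, in the order asked, and still so for the second after the job is handed in, while the arm keeps its last pose, push and grip.
It also fails if it takes over 48 s, if anything falls off the work surface, if the arm or the gripper's body presses on something with over 40 N, if the wrist force passes 120 N, or if a joint passes its speed limit or range.

ROBOT

A 6-joint arm with a two-finger parallel gripper is mounted at the origin on the work surface. World frame = base frame: x ahead of the robot, y to its left, z up, the work surface at z = 0. Lengths are in m, angles in rad, forces in N, time in s.
With the tool pointing down it reaches from about 0.3 to 0.775 m from the base axis. Payload 14.6 kg.
Tool frame: the origin (TCP) lies on the centre line of the jaws, within the pads' length; the fingertips stand ctrl.tcp_to_tips ahead of it and the grasp point (between the pads) lies 2 mm behind it (ctrl.tcp_to_tips is the distance from the TCP to the fingertips, in m); z points along the fingers, y is the line along which they close (so a half turn about z gives the same grasp; the last joint's range is limited). The gripper opens to 94 mm and grips with 3 to 60 N. Pads are 16 mm wide; open, the fingers measure 119 mm over their backs; the gripper's body (75 mm by 177 mm) begins 78 mm behind the grasp point.
Start: joints at [-1.414, 0.3, 1.521, -0, 1.321, -0.067], TCP at [0.122, -0.536, 0.222] pointing down, gripper open.
Joint ranges: [-3.03, 3.03], [-0.79, 2.21], [0.23, 2.52], [-1.04, 4.18], [0, 3.07], [-2.55, 2.55]. Speed limits (rad/s): [2.22, 2.22, 2.57, 3.14, 3.14, 3.14].

INTERFACE

Orientations are given as [roll, pitch, yaw] about the fixed x, y, z axes, in that order (R = Rz(yaw) Ry(pitch) Rx(roll)).
In Python, from station import telemetry, viewer, hand_in, ctrl gives the robot as it stands.
- The arm moves only by the tool step_arm, never from a script. Its argument "plan" is a list of rows, each an object of numbers: "dx", "dy", "dz": the shift along the tool's x, y, z scaled (see below); "rx", "ry", "rz": the turn, a rotation vector about the tool's x, y, z scaled (see below); "claw": the closure, from 0 (fully open) to 1 (shut). In form: [{"dx": .., "dy": .., "dz": .., "rx": .., "ry": .., "rz": .., "claw": ..}, ...]. A call has 1 to 10 rows; each row shifts and turns the commanded pose from where the row before left it, along the tool's axes as they then stand; what a row does not reach is not made up. The controller multiplies each number of a shift by 0.1 m and each number of a turn by 90 degrees. A row lasts 1/10 s, in which the tool goes at most 50 mm and 8.59 degrees, less where a joint would pass 70% of its speed; a pose out of reach is approached as far as the arm can. A call with a number of a shift or a turn outside -1 to 1 is refused whole. A call with a gripper value outside its range is refused whole. The fingers move at their own pace and stop on an object; "grip_force" is the grip in N (left out, the last holds). Time passes only in rows, so rows that do not move let the fingers close. It gives the time, the measured TCP pose, the force, the opening and the grip force at its end, in the units of the state.
- telemetry.get_obs(): the state, without advancing time (a new reading comes with each control period).
- viewer.camera(name): name is "scene" or "top" or "wrist"; returns a dict with "img" (420x560x3 uint8, red, green, blue), "z_map" (420x560 float32, m along the optical axis (not along the pixel's ray), 0 where there is no reading), "fx", "fy", "cx", "cy" (pixels), "R" (3x3) and "t" (3): a world point X has camera coordinates R X + t; the wrist camera has in their place "tool_from_camera" (4x4, takes a point from camera to tool coordinates, whose origin is the TCP and whose axes are the flange's). Camera axes: x right, y down, z forward; pixel columns grow to the right and rows downward; lengths in m; the calibration is good to about 2 mm. A picture is of the moment at which its call begins: read the wrist's pose just before it.
- hand_in(): hands the job in; it is judged then, once.
Trained networks look in a picture, given as the dict that the camera call returned (one of the last four; its "shot" number tells which), for a name from the list of things; names that differ only in an ending like _2 or _b are one class to them, and where a whole thing is asked for, a point or a joint stands for the part that bears it (a point fixed in the world has none). Each returns a list of dicts, best first, with "score" (0 to 1); they miss things now and then, are a little off and sometimes report something else, mostly with a low value. They report only what shows in the picture. A call takes as long as a camera call.
- viewer.recognise(target, picture): "rect" ([left, top, right, bottom] in pixels, round what is visible of it).
The state is a dict: "time_s": time; "qpos": joint angles; "joint_vel": joint speeds; "tau": joint torques, N m; "ee_pos": TCP position; "eef_rot": TCP orientation; "force": force on the tool from outside, world axes, zero at the start; "moment": the same for the moment, N m; "grip_width": finger opening in m; "grip_force": force on a finger pad.
Only numpy, scipy, OpenCV 4.12 (cv2) and the standard library are available. Lean on these libraries where they do the work, as an engineer would, in place of code of your own. Each camera call takes 0.05 s, during which the arm holds its last target. There are 200 camera calls.

## Working session

There is one attempt and no reset: what is moved stays moved. The work goes in short steps, Python scripts to look and compute and a tool call to move; the robot and the scene stay as the last step left them, time stands still between calls to the robot, and variables do not carry over. Pictures are saved under pics/ and viewed, at most 10 in all, crops included, and the job is handed in when it is done.

Besides the shell and the picture viewer there is one more tool, called after ">>>" as name(argument=value, ...), one argument or row to a line, values as JSON. step_arm: Moves the arm, as the interface text tells. Shifts and turns lie within -1 to 1; 1 stands for 0.1 m of shift or 90 degrees of turn. Its arguments: {"type":"object","properties":{"plan":{"type":"array"},"grip_force":{"type":"number"}},"required":["plan"]}

```bash
mkdir -p pics; ls
cat > h.py <<'E'
import numpy as np,cv2
from station import telemetry,viewer,ctrl
def cloud(p):
    z=p['z_map'];v,u=np.mgrid[:z.shape[0],:z.shape[1]]
    P=np.stack([(u-p['cx'])/p['fx']*z,(v-p['cy'])/p['fy']*z,z],-1)
    if 'R' in p: W=(P-np.array(p['t']))@np.array(p['R'])
    else:
        T=np.array(p['tool_from_camera']);W=P@T[:3,:3].T+T[:3,3]
    W[z==0]=np.nan
    return W
def save(p,n): cv2.imwrite('pics/'+n,cv2.cvtColor(p['img'],cv2.COLOR_RGB2BGR))
E
python3 - <<'E'
from h import *
print(ctrl.tcp_to_tips)
o=telemetry.get_obs();print(o)
ps={n:viewer.camera(n) for n in('top','scene')}
for n,p in ps.items():
    W=cloud(p);np.save(n+'.npy',W);np.save(n+'_img.npy',p['img'])
    for t in ['holder','holder_grip','socket','pad','cradle','holder_cup','green_bottle','amber_jar','carton']:
        for r in viewer.recognise(t,p)[:2]:
            l,a,b,c=[int(round(x)) for x in r['rect']]
            m=W[(a+c)//2,(l+b)//2]
            print(n,t,round(r['score'],2),[l,a,b,c],m.round(3))
a=np.vstack([ps['top']['img'],ps['scene']['img']])
cv2.imwrite('pics/a.png',cv2.cvtColor(cv2.resize(np.hstack([ps['top']['img'],ps['scene']['img']]),(800,300),interpolation=cv2.INTER_AREA),cv2.COLOR_RGB2BGR))
save(ps['top'],'top.png');save(ps['scene'],'scene.png')
E
```

```text
pics
0.017
{'time_s': 0.0, 'qpos': array([-1.41359199e+00,  3.00480884e-01,  1.52160359e+00, -3.59062722e-05,
        1.32071105e+00, -6.66106491e-02]), 'joint_vel': array([-0.00097117,  0.00012517, -0.00115502,  0.00055023,  0.00062386,
       -0.0002038 ]), 'tau': array([-6.63522642e-04, -5.31802976e+01, -3.52734804e+01,  7.07993726e-02,
        2.44285958e-02, -4.75404659e-05]), 'ee_pos': array([ 0.12201573, -0.53603233,  0.22187143]), 'eef_rot': array([-3.14039013e+00, -4.53638991e-05,  2.23823866e-01]), 'force': array([-0.3922077 , -0.3518482 , -0.57434298]), 'moment': array([-0.04446367, -0.07756723, -0.00278105]), 'grip_force': 0.0, 'grip_width': 0.0937601314051154}
top holder 0.72 [91, 188, 198, 254] [0.501 0.253 0.041]
top holder_grip 0.87 [90, 187, 199, 253] [0.504 0.264 0.   ]
top socket 0.74 [295, 139, 366, 251] [ 0.564 -0.218  0.087]
top pad 0.54 [326, 182, 338, 209] [ 0.565 -0.225  0.072]
top cradle 0.96 [295, 140, 361, 244] [ 0.571 -0.213  0.087]
top holder_cup 0.91 [90, 192, 200, 252] [0.498 0.251 0.037]
top green_bottle 0.95 [416, 169, 458, 197] [ 0.589 -0.47   0.124]
top amber_jar 0.61 [94, 189, 200, 254] [0.501 0.246 0.038]
top amber_jar 0.58 [174, 94, 205, 129] [0.766 0.126 0.111]
top carton 0.75 [327, 180, 335, 210] [ 0.564 -0.221  0.086]
top carton 0.65 [336, 272, 386, 321] [ 0.31  -0.3    0.049]
scene holder 0.73 [335, 209, 428, 246] [0.501 0.254 0.03 ]
scene holder_grip 0.98 [336, 209, 430, 243] [0.5   0.258 0.037]
scene socket 0.73 [186, 146, 258, 237] [ 0.563 -0.223  0.084]
scene pad 0.59 [220, 186, 228, 208] [ 0.572 -0.215  0.069]
scene cradle 0.77 [187, 149, 256, 222] [ 0.536 -0.24   0.072]
scene holder_cup 0.76 [336, 208, 430, 241] [0.497 0.256 0.041]
scene green_bottle 0.64 [123, 156, 154, 199] [ 0.614 -0.468  0.114]
scene amber_jar 0.67 [307, 282, 335, 318] [0.803 0.145 0.109]
scene carton 0.58 [217, 119, 252, 154] [ 0.316 -0.29   0.053]
```

View pics/top.png

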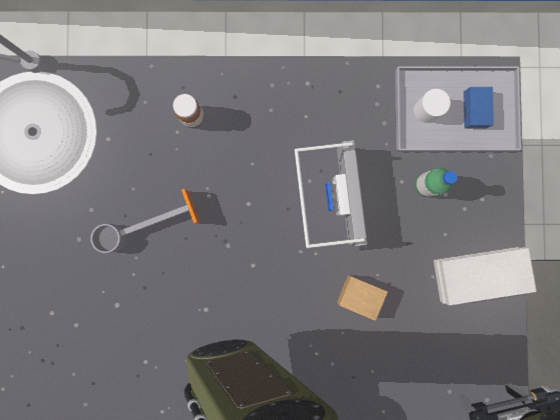

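Run:
```python
from h import *
for n in('top','scene'):
    W=np.load(n+'.npy');I=np.load(n+'_img.npy');H=cv2.cvtColor(I,cv2.COLOR_RGB2HSV).astype(int)
    z=W[...,2];X=W[...,0];Y=W[...,1]
    def st(name,m):
        P=W[m]; 
        if len(P)<5: print(n,name,len(P));return
        c=np.median(P,0);(cx,cy),s,a=cv2.minAreaRect(P[:,:2].astype(np.float32))
        print(n,name,len(P),c.round(3),'rect',round(cx,3),round(cy,3),np.round(s,3),round(a,1),'z',np.percentile(P[:,2],[2,98]).round(3))
    S=H[...,1];h=H[...,0]
    hold=(Y>.08)&(Y<.42)&(X>.35)&(X<.65)&(z>.012)&(z<.1)
    st('plate',hold&(h<18)&(S>120))
    st('steel',hold&(S<80))
    soc=(Y>-.38)&(Y<-.05)&(X>.4)&(X<.75)
    st('pad',soc&(h>95)&(h<125)&(S>100)&(z>.02))
    st('wire',soc&(z>.115)&(z<.14))
    st('upst',soc&(z>.09)&(z<.108))
```

```text
top plate 204 [0.539 0.133 0.056] rect 0.539 0.135 [0.088 0.009] 21.3 z [0.014 0.063]
top steel 835 [0.483 0.305 0.037] rect 0.502 0.268 [0.073 0.259] 29.0 z [0.014 0.053]
top pad 156 [ 0.562 -0.217  0.082] rect 0.562 -0.219 [0.069 0.011] 6.4 z [0.041 0.088]
top wire 708 [ 0.553 -0.159  0.132] rect 0.562 -0.21 [0.238 0.139] 6.6 z [0.128 0.136]
top upst 1649 [ 0.567 -0.27   0.098] rect 0.568 -0.264 [0.26  0.056] 6.4 z [0.091 0.103]
scene plate 176 [0.546 0.136 0.053] rect 0.538 0.139 [0.09  0.018] 20.5 z [0.015 0.063]
scene steel 848 [0.487 0.314 0.037] rect 0.477 0.261 [0.074 0.251] 12.6 z [0.015 0.052]
scene pad 161 [ 0.566 -0.216  0.07 ] rect 0.562 -0.219 [0.072 0.009] 6.6 z [0.039 0.087]
scene wire 457 [ 0.58  -0.165  0.133] rect 0.56 -0.21 [0.24 0.14] 7.0 z [0.123 0.137]
scene upst 961 [ 0.573 -0.269  0.099] rect 0.567 -0.264 [0.259 0.056] 6.5 z [0.091 0.103]
```

The top view shows the holder at the left: cup at (105,238), orange plate at (190,207). The cradle and socket are at (330,195), with the blue pad at (330,196). The bottle, jar and carton are all off the route. The network's pad and holder boxes agree with the colour and depth fits. Next I go over the holder.

>>> step_arm(
  plan=[
    {"dx": 0.354, "dy": -0.213},
    {"dx": 0.354, "dy": -0.213},
    {"dx": 0.354, "dy": -0.213},
    {"dx": 0.354, "dy": -0.213},
    {"dx": 0.354, "dy": -0.213},
    {"dx": 0.354, "dy": -0.213},
    {"dx": 0.354, "dy": -0.213},
    {"dx": 0.354, "dy": -0.213},
    {"dx": 0.354, "dy": -0.213},
    {"dx": 0.354, "dy": -0.213},
  ],
)

```text
$.plan[0]: bad value
```

>>> step_arm(
  plan=[
    {"rz": -0.09},
    {"rz": -0.09},
    {"rz": -0.09},
    {"rz": -0.09},
    {"rz": -0.09},
    {"rz": -0.09},
    {"rz": -0.09},
    {"rz": -0.09},
    {"rz": -0.09},
    {"rz": -0.09},
  ],
)

```text
$.plan[0]: bad value
```

>>> step_arm(
  plan=[
    {"rz": -0.09},
    {"rz": -0.09},
    {"rz": -0.011},
    {},
  ],
)

```text
$.plan[0]: bad value
```

>>> step_arm(
  plan=[
    {"dx": 0.354, "dy": -0.213, "dz": 0, "rx": 0, "ry": 0, "rz": 0, "claw": 0},
    {"dx": 0.354, "dy": -0.213, "dz": 0, "rx": 0, "ry": 0, "rz": 0, "claw": 0},
    {"dx": 0.354, "dy": -0.213, "dz": 0, "rx": 0, "ry": 0, "rz": 0, "claw": 0},
    {"dx": 0.354, "dy": -0.213, "dz": 0, "rx": 0, "ry": 0, "rz": 0, "claw": 0},
    {"dx": 0.354, "dy": -0.213, "dz": 0, "rx": 0, "ry": 0, "rz": 0, "claw": 0},
    {"dx": 0.354, "dy": -0.213, "dz": 0, "rx": 0, "ry": 0, "rz": 0, "claw": 0},
    {"dx": 0.354, "dy": -0.213, "dz": 0, "rx": 0, "ry": 0, "rz": 0, "claw": 0},
    {"dx": 0.354, "dy": -0.213, "dz": 0, "rx": 0, "ry": 0, "rz": 0, "claw": 0},
    {"dx": 0.354, "dy": -0.213, "dz": 0, "rx": 0, "ry": 0, "rz": 0, "claw": 0},
    {"dx": 0.354, "dy": -0.213, "dz": 0, "rx": 0, "ry": 0, "rz": 0, "claw": 0},
  ],
)

```text
time_s: 2.0
ee_pos: [0.421, -0.2486, 0.2226]
eef_rot: [3.141, -0.0, 0.224]
force: [-0.0, -0.7, -0.9]
grip_width: 0.0937
grip_force: 0.0
```

>>> step_arm(
  plan=[
    {"dx": 0, "dy": 0, "dz": 0, "rx": 0, "ry": 0, "rz": -0.09, "claw": 0},
    {"dx": 0, "dy": 0, "dz": 0, "rx": 0, "ry": 0, "rz": -0.09, "claw": 0},
    {"dx": 0, "dy": 0, "dz": 0, "rx": 0, "ry": 0, "rz": -0.09, "claw": 0},
    {"dx": 0, "dy": 0, "dz": 0, "rx": 0, "ry": 0, "rz": -0.09, "claw": 0},
    {"dx": 0, "dy": 0, "dz": 0, "rx": 0, "ry": 0, "rz": -0.09, "claw": 0},
    {"dx": 0, "dy": 0, "dz": 0, "rx": 0, "ry": 0, "rz": -0.09, "claw": 0},
    {"dx": 0, "dy": 0, "dz": 0, "rx": 0, "ry": 0, "rz": -0.09, "claw": 0},
    {"dx": 0, "dy": 0, "dz": 0, "rx": 0, "ry": 0, "rz": -0.09, "claw": 0},
    {"dx": 0, "dy": 0, "dz": 0, "rx": 0, "ry": 0, "rz": -0.09, "claw": 0},
    {"dx": 0, "dy": 0, "dz": 0, "rx": 0, "ry": 0, "rz": -0.09, "claw": 0},
  ],
)

```text
time_s: 3.0
ee_pos: [0.42, -0.25, 0.2225]
eef_rot: [3.142, 0.0, 1.643]
force: [-0.8, -0.5, -0.1]
grip_width: 0.0937
grip_force: 0.0
```

>>> step_arm(
  plan=[
    {"dx": 0, "dy": 0, "dz": 0, "rx": 0, "ry": 0, "rz": -0.09, "claw": 0},
    {"dx": 0, "dy": 0, "dz": 0, "rx": 0, "ry": 0, "rz": -0.011, "claw": 0},
  ],
)

```text
time_s: 3.2
ee_pos: [0.42, -0.25, 0.2225]
eef_rot: [3.142, 0.0, 1.799]
force: [-0.6, -0.1, 1.3]
grip_width: 0.0942
grip_force: 0.0
```

>>> step_arm(
  plan=[
    {"dx": 0, "dy": 0, "dz": 0, "rx": 0, "ry": 0, "rz": -0.09, "claw": 0},
    {"dx": 0.382, "dy": 0.207, "dz": 0, "rx": 0, "ry": 0, "rz": 0, "claw": 0},
    {"dx": 0.382, "dy": 0.207, "dz": 0, "rx": 0, "ry": 0, "rz": 0, "claw": 0},
    {"dx": 0.382, "dy": 0.207, "dz": 0, "rx": 0, "ry": 0, "rz": 0, "claw": 0},
    {"dx": 0.382, "dy": 0.207, "dz": 0, "rx": 0, "ry": 0, "rz": 0, "claw": 0},
    {"dx": 0.382, "dy": 0.207, "dz": 0, "rx": 0, "ry": 0, "rz": 0, "claw": 0},
    {"dx": 0.382, "dy": 0.207, "dz": 0, "rx": 0, "ry": 0, "rz": 0, "claw": 0},
    {"dx": 0.382, "dy": 0.207, "dz": 0, "rx": 0, "ry": 0, "rz": 0, "claw": 0},
    {"dx": 0.382, "dy": 0.207, "dz": 0, "rx": 0, "ry": 0, "rz": 0, "claw": 0},
    {"dx": 0.382, "dy": 0.207, "dz": 0, "rx": 0, "ry": 0, "rz": 0, "claw": 0},
  ],
)

```text
time_s: 4.2
ee_pos: [0.4705, 0.1396, 0.2227]
eef_rot: [3.141, 0.0, 1.934]
force: [0.9, -0.9, 0.8]
grip_width: 0.0939
grip_force: 0.0
```

>>> step_arm(
  plan=[
    {"dx": 0.382, "dy": 0.207, "dz": 0, "rx": 0, "ry": 0, "rz": 0, "claw": 0},
    {"dx": 0.382, "dy": 0.207, "dz": 0, "rx": 0, "ry": 0, "rz": 0, "claw": 0},
    {"dx": 0.382, "dy": 0.207, "dz": 0, "rx": 0, "ry": 0, "rz": 0, "claw": 0},
    {"dx": 0, "dy": 0, "dz": 0, "rx": 0, "ry": 0, "rz": 0, "claw": 0},
    {"dx": 0, "dy": 0, "dz": 0, "rx": 0, "ry": 0, "rz": 0, "claw": 0},
  ],
)

```text
time_s: 4.7
ee_pos: [0.4872, 0.2673, 0.222]
eef_rot: [-3.141, 0.0, 1.936]
force: [-0.1, -1.5, 1.2]
grip_width: 0.0941
grip_force: 0.0
```

```bash
cat >> h.py <<'E'
from scipy.spatial.transform import Rotation as Ro
def world_wrist():
    o=telemetry.get_obs();p=viewer.camera('wrist')
    W=cloud(p)@Ro.from_euler('xyz',o['eef_rot']).as_matrix().T+o['ee_pos']
    return o,p,W
E
python3 - <<'E'
from h import *
o,p,W=world_wrist();save(p,'w1.png');np.save('w1.npy',W);np.save('w1_img.npy',p['img'])
print(o['time_s'],o['ee_pos'],o['eef_rot'])
print('cam z axis',np.array(p['tool_from_camera']).round(3))
H=cv2.cvtColor(p['img'],cv2.COLOR_RGB2HSV).astype(int)
z=W[...,2]
pl=(H[...,0]<18)&(H[...,1]>120)&(z>.03)&(z<.08)
P=W[pl];print('plate',len(P),cv2.minAreaRect(P[:,:2].astype(np.float32)),np.percentile(P[:,2],[2,50,98]))
d=np.linalg.norm(W[...,:2]-[.488,.267],axis=-1)
s=(z>.025)&(z<.042)&(d<.05);P=W[s]
c=P.mean(0);u,sv,vt=np.linalg.svd(P[:,:2]-c[:2],full_matrices=False);print('stem',len(P),c,np.degrees(np.arctan2(-vt[0,1]*np.sign(vt[0,0]),-vt[0,0]*np.sign(vt[0,0]))))
print(np.percentile((P[:,:2]-c[:2])@vt[1],[1,99]),np.percentile(P[:,2],[2,50,98]))
E
```

```text
4.7 [0.48720172 0.2672894  0.22200839] [-3.14077751e+00  2.31290454e-04  1.93637838e+00]
cam z axis [[-0.    -0.97  -0.244  0.07 ]
 [ 1.    -0.     0.    -0.002]
 [-0.    -0.244  0.97  -0.161]
 [ 0.     0.     0.     1.   ]]
plate 369 ((0.5365636944770813, 0.13800141215324402), (0.08891407400369644, 0.0025128694251179695), 20.733312606811523) [0.03025126 0.03681597 0.04206692]
stem 1148 [0.48723497 0.26784091 0.03660541] 110.99995685816322
[-0.00672522  0.0067693 ] [0.03511669 0.03661102 0.0381868 ]
```

View pics/w1.png

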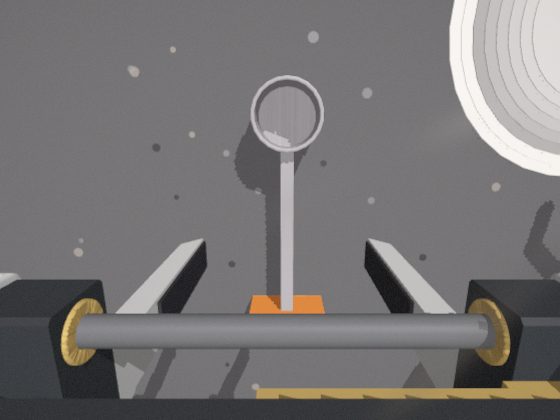

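Wrist view: cup at (287,113), stem vertical at column 287 and centred between the jaws. Its line fits to 1 mm and its heading is 111°. I go down and grip.

>>> step_arm(
  plan=[
    {"dx": 0.01, "dy": 0, "dz": 0.3, "rx": 0, "ry": 0, "rz": 0, "claw": 0},
    {"dx": 0, "dy": 0, "dz": 0.4, "rx": 0, "ry": 0, "rz": 0, "claw": 0},
    {"dx": 0, "dy": 0, "dz": 0.4, "rx": 0, "ry": 0, "rz": 0, "claw": 0},
    {"dx": 0, "dy": 0, "dz": 0.4, "rx": 0, "ry": 0, "rz": 0, "claw": 0},
    {"dx": 0, "dy": 0, "dz": 0.3, "rx": 0, "ry": 0, "rz": 0, "claw": 0},
    {"dx": 0, "dy": 0, "dz": 0.14, "rx": 0, "ry": 0, "rz": 0, "claw": 0},
    {"dx": 0, "dy": 0, "dz": 0, "rx": 0, "ry": 0, "rz": 0, "claw": 0},
  ],
)

```text
time_s: 5.45
ee_pos: [0.4868, 0.2668, 0.0275]
eef_rot: [-3.139, 0.0, 1.936]
force: [0.1, 0.0, 0.4]
grip_width: 0.0942
grip_force: 0.0
```

>>> step_arm(
  plan=[
    {"dx": 0, "dy": 0, "dz": 0, "rx": 0, "ry": 0, "rz": 0, "claw": 1},
    {"dx": 0, "dy": 0, "dz": 0, "rx": 0, "ry": 0, "rz": 0, "claw": 1},
    {"dx": 0, "dy": 0, "dz": 0, "rx": 0, "ry": 0, "rz": 0, "claw": 1},
    {"dx": 0, "dy": 0, "dz": 0, "rx": 0, "ry": 0, "rz": 0, "claw": 1},
    {"dx": 0, "dy": 0, "dz": 0, "rx": 0, "ry": 0, "rz": 0, "claw": 1},
    {"dx": 0, "dy": 0, "dz": 0, "rx": 0, "ry": 0, "rz": 0, "claw": 1},
    {"dx": 0, "dy": 0, "dz": 0, "rx": 0, "ry": 0, "rz": 0, "claw": 1},
    {"dx": 0, "dy": 0, "dz": 0, "rx": 0, "ry": 0, "rz": 0, "claw": 1},
  ],
  grip_force=45,
)

```text
time_s: 6.25
ee_pos: [0.4871, 0.2679, 0.0284]
eef_rot: [-3.141, 0.0, 1.938]
force: [0.3, -0.0, 0.1]
grip_width: 0.0334
grip_force: 0.0
```

>>> step_arm(
  plan=[
    {"dx": 0, "dy": 0, "dz": 0, "rx": 0, "ry": 0, "rz": 0, "claw": 1},
    {"dx": 0, "dy": 0, "dz": 0, "rx": 0, "ry": 0, "rz": 0, "claw": 1},
    {"dx": 0, "dy": 0, "dz": 0, "rx": 0, "ry": 0, "rz": 0, "claw": 1},
    {"dx": 0, "dy": 0, "dz": 0, "rx": 0, "ry": 0, "rz": 0, "claw": 1},
    {"dx": 0, "dy": 0, "dz": 0, "rx": 0, "ry": 0, "rz": 0, "claw": 1},
    {"dx": 0, "dy": 0, "dz": 0, "rx": 0, "ry": 0, "rz": 0, "claw": 1},
  ],
)

```text
time_s: 6.85
ee_pos: [0.4872, 0.2679, 0.0285]
eef_rot: [3.141, -0.0, 1.937]
force: [0.3, 0.4, -1.7]
grip_width: 0.0134
grip_force: 45.0
```

>>> step_arm(
  plan=[
    {"dx": 0, "dy": 0, "dz": -0.1, "rx": 0, "ry": 0, "rz": 0, "claw": 1},
    {"dx": 0, "dy": 0, "dz": -0.1, "rx": 0, "ry": 0, "rz": 0, "claw": 1},
    {"dx": 0, "dy": 0, "dz": -0.1, "rx": 0, "ry": 0, "rz": 0, "claw": 1},
    {"dx": 0, "dy": 0, "dz": 0, "rx": 0, "ry": 0, "rz": 0, "claw": 1},
    {"dx": 0, "dy": 0, "dz": 0, "rx": 0, "ry": 0, "rz": 0, "claw": 1},
  ],
)

```text
time_s: 7.35
ee_pos: [0.4872, 0.2679, 0.0588]
eef_rot: [3.141, -0.0, 1.938]
force: [0.1, 0.7, -3.6]
grip_width: 0.0138
grip_force: 45.0
```

Run:
```python
from h import *
o,p,W=world_wrist();save(p,'w2.png')
print(o)
```

```text
{'time_s': 7.35, 'qpos': array([4.36947800e-01, 5.01200449e-01, 1.65351605e+00, 9.91141684e-06,
       9.86327605e-01, 7.02017286e-02]), 'joint_vel': array([ 0.00067959,  0.01456764,  0.00790467,  0.00044955, -0.0041288 ,
       -0.00083582]), 'tau': array([ 9.81858408e-03, -6.17410684e+01, -3.13896596e+01,  3.51156725e-02,
        6.27932511e-02, -1.83966104e-04]), 'ee_pos': array([0.48715236, 0.26792556, 0.05876175]), 'eef_rot': array([ 3.14104603e+00, -4.67265406e-05,  1.93753694e+00]), 'force': array([ 0.06713005,  0.72724723, -3.6056499 ]), 'moment': array([-0.02957649, -0.09375234,  0.01081494]), 'grip_force': 44.996960163116455, 'grip_width': 0.01383097291931232}
```

View pics/w2.png

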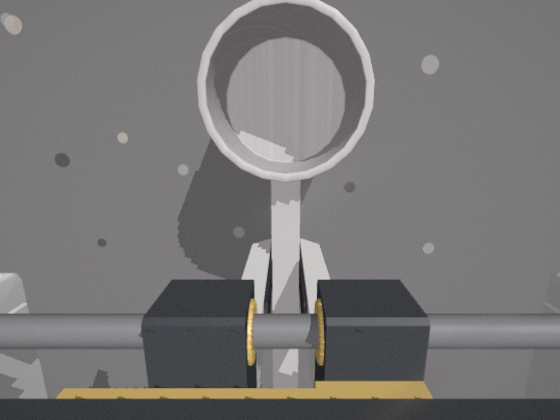

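The holder is firmly held and level in the wrist view (stem at column 287, cup at (287,90)), and weighs about 3.6 N. I turn it to the socket heading and move in front of the cradle.

>>> step_arm(
  plan=[
    {"dx": 0, "dy": 0, "dz": 0, "rx": 0, "ry": 0, "rz": 0.04, "claw": 1},
    {"dx": 0, "dy": 0, "dz": 0, "rx": 0, "ry": 0, "rz": 0.04, "claw": 1},
    {"dx": 0, "dy": 0, "dz": 0, "rx": 0, "ry": 0, "rz": 0.04, "claw": 1},
    {"dx": 0, "dy": 0, "dz": 0, "rx": 0, "ry": 0, "rz": 0.041, "claw": 1},
    {"dx": -0.1, "dy": 0.01, "dz": 0, "rx": 0, "ry": 0, "rz": 0, "claw": 1},
    {"dx": -0.2, "dy": 0.02, "dz": 0, "rx": 0, "ry": 0, "rz": 0, "claw": 1},
    {"dx": -0.3, "dy": 0.03, "dz": 0, "rx": 0, "ry": 0, "rz": 0, "claw": 1},
    {"dx": -0.3, "dy": 0.03, "dz": 0, "rx": 0, "ry": 0, "rz": 0, "claw": 1},
    {"dx": -0.3, "dy": 0.03, "dz": 0, "rx": 0, "ry": 0, "rz": 0, "claw": 1},
    {"dx": -0.3, "dy": 0.03, "dz": 0, "rx": 0, "ry": 0, "rz": 0, "claw": 1},
  ],
)

```text
time_s: 8.4
ee_pos: [0.519, 0.1187, 0.0582]
eef_rot: [-3.141, 0.0, 1.687]
force: [-0.5, 0.6, -4.5]
grip_width: 0.0137
grip_force: 45.0
```

>>> step_arm(
  plan=[
    {"dx": -0.3, "dy": 0.02, "dz": 0, "rx": 0, "ry": 0, "rz": 0, "claw": 1},
    {"dx": -0.3, "dy": 0.02, "dz": 0, "rx": 0, "ry": 0, "rz": 0, "claw": 1},
    {"dx": -0.2, "dy": 0.01, "dz": 0, "rx": 0, "ry": 0, "rz": 0, "claw": 1},
    {"dx": -0.13, "dy": 0, "dz": 0, "rx": 0, "ry": 0, "rz": 0, "claw": 1},
    {"dx": 0, "dy": 0, "dz": 0, "rx": 0, "ry": 0, "rz": 0, "claw": 1},
    {"dx": 0, "dy": 0, "dz": 0, "rx": 0, "ry": 0, "rz": 0, "claw": 1},
  ],
)

```text
time_s: 9.0
ee_pos: [0.5344, 0.029, 0.0583]
eef_rot: [-3.141, -0.0, 1.685]
force: [0.4, 0.3, -4.4]
grip_width: 0.0137
grip_force: 45.0
```

```bash
cat > m.py <<'E'
from h import *
import sys
tag=sys.argv[1]
o=telemetry.get_obs();print(o['time_s'],o['ee_pos'].round(4),o['eef_rot'].round(4),o['force'].round(2),o['moment'].round(2))
ims=[]
for n in('top','scene'):
    p=viewer.camera(n);W=cloud(p);ims.append(p['img'])
    H=cv2.cvtColor(p['img'],cv2.COLOR_RGB2HSV).astype(int);h=H[...,0];S=H[...,1]
    X,Y,z=W[...,0],W[...,1],W[...,2]
    for name,m in [('plate',(h<18)&(S>120)),('pad',(h>95)&(h<125)&(S>100))]:
        m=m&(X>.42)&(X<.68)&(Y>-.3)&(Y<.15)&(z>.02)&(z<.12)
        P=W[m]
        if len(P)<10: print(n,name,len(P));continue
        # socket frame
        e=np.array([.113,-.9936]);f=np.array([.9936,.113]);q=P[:,:2]-[.569,-.2765]
        xs,ys=q@e,q@f
        k=np.polyfit(ys,xs,1)
        t=np.polyfit(P[:,2],xs,1)
        print(n,name,len(P),'xs',np.percentile(xs,[2,50,98]).round(4),'ys',np.percentile(ys,[1,99]).round(4),'mid',np.percentile(ys,[1,99]).mean().round(4),'z',np.percentile(P[:,2],[1,99]).round(4),'yawslope deg',np.degrees(k[0]).round(1),'rect',np.round(cv2.minAreaRect(P[:,:2].astype(np.float32))[2],1))
I=np.hstack([cv2.resize(i[60:340,170:510],(400,330),interpolation=cv2.INTER_CUBIC) for i in ims])
I=np.hstack([cv2.resize(ims[0][120:270,230:400],(400,353)),cv2.resize(ims[1][110:260,170:340],(400,353))])
cv2.imwrite(f'pics/{tag}.png',cv2.cvtColor(I,cv2.COLOR_RGB2BGR))
E
python3 m.py pre
```

```text
9.0 [0.5344 0.029  0.0583] [-3.1412e+00 -2.0000e-04  1.6851e+00] [ 0.44  0.34 -4.39] [ 0.02 -0.08  0.02]
top plate 131 xs [-0.1693 -0.1657 -0.1616] ys [-0.0437  0.0432] mid -0.0003 z [0.0592 0.0936] yawslope deg 0.2 rect 6.8
top pad 154 xs [-0.0629 -0.0613 -0.0548] ys [-0.0343  0.0337] mid -0.0003 z [0.0375 0.0876] yawslope deg -0.4 rect 7.4
scene plate 179 xs [-0.1693 -0.168  -0.1612] ys [-0.0447  0.0452] mid 0.0002 z [0.0312 0.0923] yawslope deg 0.5 rect 6.8
scene pad 160 xs [-0.0624 -0.0611 -0.0544] ys [-0.0341  0.0336] mid -0.0002 z [0.0367 0.0871] yawslope deg 1.0 rect 6.6
```

View pics/pre.png

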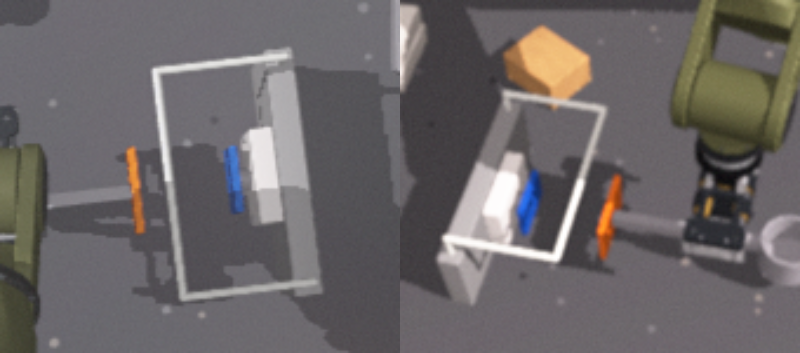

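The plate at left (136,190) is square and central to the pad at (234,180), in both views to under 1 mm. It sits below and in front of the wire, with a gap of about 98 mm. I advance 85 mm.

>>> step_arm(
  plan=[
    {"dx": -0.1, "dy": 0, "dz": 0, "rx": 0, "ry": 0, "rz": 0, "claw": 1},
    {"dx": -0.1, "dy": 0, "dz": 0, "rx": 0, "ry": 0, "rz": 0, "claw": 1},
    {"dx": -0.1, "dy": 0, "dz": 0, "rx": 0, "ry": 0, "rz": 0, "claw": 1},
    {"dx": -0.1, "dy": 0, "dz": 0, "rx": 0, "ry": 0, "rz": 0, "claw": 1},
    {"dx": -0.1, "dy": 0, "dz": 0, "rx": 0, "ry": 0, "rz": 0, "claw": 1},
    {"dx": -0.1, "dy": 0, "dz": 0, "rx": 0, "ry": 0, "rz": 0, "claw": 1},
    {"dx": -0.1, "dy": 0, "dz": 0, "rx": 0, "ry": 0, "rz": 0, "claw": 1},
    {"dx": -0.1, "dy": 0, "dz": 0, "rx": 0, "ry": 0, "rz": 0, "claw": 1},
    {"dx": -0.05, "dy": 0, "dz": 0, "rx": 0, "ry": 0, "rz": 0, "claw": 1},
    {"dx": 0, "dy": 0, "dz": 0, "rx": 0, "ry": 0, "rz": 0, "claw": 1},
  ],
)

```text
time_s: 10.1
ee_pos: [0.5443, -0.0563, 0.0584]
eef_rot: [-3.142, -0.0, 1.684]
force: [-0.1, -0.0, -4.0]
grip_width: 0.0138
grip_force: 45.0
```

```bash
python3 m.py near
```

```text
10.1 [ 0.5443 -0.0563  0.0584] [-3.1416 -0.      1.6839] [-0.09 -0.01 -3.99] [ 0.01 -0.07 -0.03]
top plate 175 xs [-0.0838 -0.0814 -0.0756] ys [-0.0436  0.0431] mid -0.0002 z [0.0492 0.093 ] yawslope deg 0.2 rect 6.2
top pad 136 xs [-0.0629 -0.0607 -0.055 ] ys [-0.0339  0.034 ] mid 0.0 z [0.0514 0.088 ] yawslope deg 0.1 rect 6.8
scene plate 207 xs [-0.084  -0.0824 -0.0755] ys [-0.0441  0.0451] mid 0.0005 z [0.0319 0.0926] yawslope deg 0.9 rect 7.0
scene pad 127 xs [-0.0627 -0.0609 -0.0546] ys [-0.0352  0.034 ] mid -0.0006 z [0.0392 0.0885] yawslope deg 0.8 rect 6.5
```

View pics/near.png

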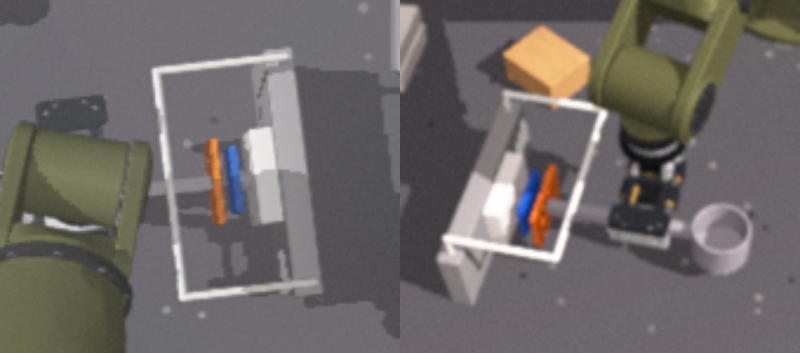

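The plate is now inside the wire at left (215,180), about 13 mm from the pad, and nothing is touching. I go in slowly.

>>> step_arm(
  plan=[
    {"dx": -0.05, "dy": 0, "dz": 0, "rx": 0, "ry": 0, "rz": 0, "claw": 1},
    {"dx": -0.05, "dy": 0, "dz": 0, "rx": 0, "ry": 0, "rz": 0, "claw": 1},
    {"dx": -0.03, "dy": 0, "dz": 0, "rx": 0, "ry": 0, "rz": 0, "claw": 1},
    {"dx": -0.03, "dy": 0, "dz": 0, "rx": 0, "ry": 0, "rz": 0, "claw": 1},
    {"dx": -0.02, "dy": 0, "dz": 0, "rx": 0, "ry": 0, "rz": 0, "claw": 1},
    {"dx": 0, "dy": 0, "dz": 0, "rx": 0, "ry": 0, "rz": 0, "claw": 1},
    {"dx": 0, "dy": 0, "dz": 0, "rx": 0, "ry": 0, "rz": 0, "claw": 1},
    {"dx": 0, "dy": 0, "dz": 0, "rx": 0, "ry": 0, "rz": 0, "claw": 1},
  ],
)

```text
time_s: 11.0
ee_pos: [0.5462, -0.0733, 0.0584]
eef_rot: [-3.141, -0.0, 1.685]
force: [-2.1, 3.7, -4.3]
grip_width: 0.0137
grip_force: 45.0
```

>>> step_arm(
  plan=[
    {"dx": -0.02, "dy": 0, "dz": 0, "rx": 0, "ry": 0, "rz": 0, "claw": 1},
    {"dx": -0.02, "dy": 0, "dz": 0, "rx": 0, "ry": 0, "rz": 0, "claw": 1},
    {"dx": -0.02, "dy": 0, "dz": 0, "rx": 0, "ry": 0, "rz": 0, "claw": 1},
    {"dx": 0, "dy": 0, "dz": 0, "rx": 0, "ry": 0, "rz": 0, "claw": 1},
    {"dx": 0, "dy": 0, "dz": 0, "rx": 0, "ry": 0, "rz": 0, "claw": 1},
    {"dx": 0, "dy": 0, "dz": 0, "rx": 0, "ry": 0, "rz": 0, "claw": 1},
  ],
)

```text
time_s: 11.6
ee_pos: [0.5468, -0.0787, 0.0583]
eef_rot: [-3.141, -0.001, 1.685]
force: [-2.7, 9.8, -3.8]
grip_width: 0.0133
grip_force: 45.0
```

```bash
python3 m.py press; python3 -c "
from h import *
fs=[]
for i in range(8): viewer.camera('wrist');fs.append(telemetry.get_obs()['force'])
print(np.mean(fs,0),np.mean(fs,0)@[-.113,.9936,0],telemetry.get_obs()['time_s'])"
```

```text
11.6 [ 0.5468 -0.0787  0.0583] [-3.1410e+00 -1.2000e-03  1.6849e+00] [-2.66  9.78 -3.76] [1.59 0.14 0.04]
top plate 182 xs [-0.0614 -0.0594 -0.0535] ys [-0.0437  0.0434] mid -0.0001 z [0.0434 0.0934] yawslope deg 0.1 rect 6.5
top pad 57 xs [-0.0502 -0.0473 -0.0405] ys [-0.0322  0.0356] mid 0.0017 z [0.0481 0.0887] yawslope deg 1.7 rect 0.6
scene plate 202 xs [-0.0612 -0.0596 -0.0535] ys [-0.0455  0.0448] mid -0.0003 z [0.0324 0.0937] yawslope deg 0.5 rect 6.7
scene pad 21 xs [-0.0498 -0.0478 -0.0457] ys [-0.0305  0.0319] mid 0.0007 z [0.0832 0.089 ] yawslope deg 0.3 rect 6.9
[-1.46912506  9.39254194 -3.31661539] 9.498440807249375 12.1
```

View pics/press.png

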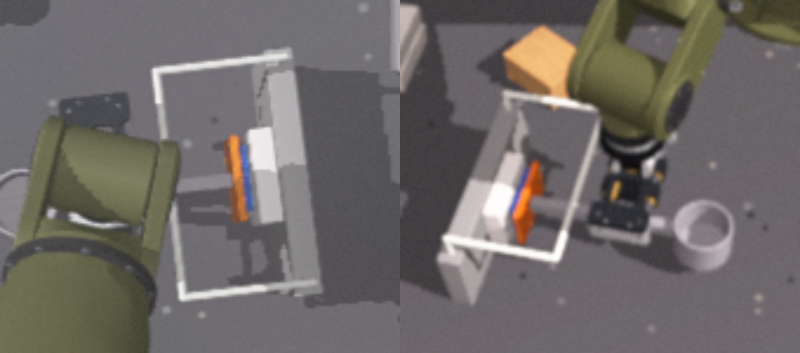

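The plate is flat on the pad in both views, central to about 0.5 mm, below the wire and clear of the counter. The push is steady at about 9.5 N, so I hand in.

```bash
python3 -c "
from station import hand_in
print(hand_in())"
```

```text
the job is handed in; nothing more can be done
None
```

I handed the job in at about 12 s: the holder is still gripped, its plate pressed squarely and centrally on the pad at about 9.5 N with the pad sunk about 9–10 mm, the wire cleared on the way in, and the bottle, jar and carton untouched.

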